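# Snap the cover onto the slide chamber and hold it on its seal

### The arm

A 6-joint arm with a two-finger parallel gripper is mounted at the origin on a cart in front of the work surface, level with it; the furniture and walls round the work are solid. World frame = base frame: x ahead of the robot, y to its left, z up, the work surface at z = 0. Lengths are in mm, angles in rad, forces in N, time in s.
With the tool pointing down it reaches from about 350 to 875 mm from the base axis. Payload 4.2 kg.
Tool frame: the origin (TCP) lies between the finger pads; the fingertips stand 25 mm ahead of it and the grasp point (between the pads) lies 6 mm ahead of it; z points along the fingers, y is the line along which they close (so a half turn about z gives the same grasp; the last joint's range is limited). The gripper opens to 85 mm and grips with 20 to 120 N. Pads are 22 mm wide; open, the fingers measure 114 mm over their backs; the gripper's body (76 mm by 85 mm) begins 54 mm behind the grasp point. The pads swing forward as they close: fully open they stand 13 mm farther back than shut.
Start: joints at [-0.962, 0.385, 0.008, 0, -1.194, -0.259], TCP at [214.208, -587.124, 256.312] pointing down, gripper open.
Joint ranges: [-3.14, 3.14], [-1.21, 2.06], [-1.07, 1.41], [-3.16, 2.05], [-2.99, -0.16], [-3.1, 3.1]. Speed limits (rad/s): [2.79, 2.79, 3.14, 3.14, 3.14, 3.14].

### API

Orientations are given as a unit quaternion [x, y, z, w].
In Python, from bench import arm gives the robot as it stands.
- The arm moves only by the shell command python3 -m pendant 'ROWS'. ROWS is JSON, a list of rows, each a list of 7 numbers: the shift along the tool's x, y, z in m, then the turn, a rotation vector about the tool's x, y, z in degrees, then the finger opening in m, from 0 to 0.0854. In form: [[x, y, z, wx, wy, wz, fingers], ...]. A call has 1 to 12 rows; each row shifts and turns the commanded pose from where the row before left it, along the tool's axes as they then stand; what a row does not reach is not made up. A row lasts 1/10 s, in which the tool goes at most 50 mm and 8.59 degrees, less where a joint would pass 70% of its speed; a pose out of reach is approached as far as the arm can. A call is refused whole if a number of a shift passes 0.05 or a number of a turn 8.59, either way. A call with a gripper value outside its range is refused whole. The fingers move at their own pace and stop on an object; the grip force is fixed at half the most. Time passes only in rows, so rows that do not move let the fingers close. It gives the time, the measured TCP pose, the force, the opening and the grip force at its end, in the units of the state.
- arm.read_state(): the state, without advancing time (a new reading comes with each control period).
- arm.get_image(name): name is "side" or "top" or "wrist"; returns a dict with "image" (480x640x3 uint8, red, green, blue), "fx", "fy", "cx", "cy" (pixels), "xyz" and "rotation" of the camera in the world. Camera axes: x right, y down, z forward; pixel columns grow to the right and rows downward; lengths in mm; the calibration is good to about 2 mm. A picture is of the moment at which its call begins. There is no depth.
- arm.job_done(): hands the job in; it is judged then, once.
The state is a dict: "clock": time; "joints": joint angles; "joint_vel": joint speeds; "joint_efforts": joint torques, N m; "position": TCP position; "ee_rot": TCP orientation; "contact_force": force on the tool from outside, world axes, zero at the start; "wrist_torque": the same for the moment, N m; "gripper_width": finger opening in mm; "grasp_force": force on a finger pad.
Only numpy, scipy, OpenCV 4.12 (cv2) and the standard library are available. Lean on these libraries where they do the work, as an engineer would, in place of code of your own. Each camera call takes 0.05 s, during which the arm holds its last target. There are 200 camera calls.

### The job

Take the shorter of the two white window covers by its grip bar, lay it squarely in the pocket of the slide chamber and press it straight down until both catches snap over its edges. Then keep pressing without letting up, so that it stays squeezed down on its rubber seal: the program ends while the fingers still press the snapped-in cover. Use no brute force, and leave the longer cover, the oil bottle, the eyepiece, the lens spray and the vial where they stand.

Things in the scene. Friction and masses are not known exactly. Their poses are not given: they have to be found in the camera images.
- cover: Shorter white cover, 55 to 115 g: flat plate 56 (its x) by 84 (y) by 5 mm with two windows and at its centre an upright grip bar 36 (x) by 14 (y) by 34 mm tall; 39 mm high in all. Lies flat, bar up. Origin: centre of the underside. It fits either way round. Take the bar across its 14 mm (along y).
- cover_grip (a point): Centre of the top face of the short cover's grip bar, 39 mm above the cover's underside.
- cover_long: The longer cover, made the same way but 120 mm long in y: does not fit the chamber and stays where it lies. Origin: centre of its underside.
- chamber: Slide chamber, fixed: aluminium base 100 (x) by 122 (y) by 8 mm with a grey pocket that takes the short cover with 1.2 mm clearance a side, cover x along chamber x. Rim 40.5 mm above the table; the top 4 mm of its walls slope outwards at 45 degrees as lead-in. A black sprung catch stands in the middle of each long wall (-x and +x). Origin: underside centre, at table height.
- chamber_seat (a point): Centre of the pocket at the height of the free seal's top, 24 mm above the table: where the centre of the cover's underside comes to rest once snapped in and not pressed.
- seal (a joint): How far the sprung black rubber seal frame on the pocket floor is pressed down: 0 free, 0.005 m bottomed; 3 N per mm (15 N at the bottom). The snapped-in cover's weight alone gives less than 0.001.
- catch_near (a joint): Outward travel of the catch at the chamber's -x side: 0 closed, about 0.003 m while the cover passes, 0.006 at most; 1.2 N per mm. Its hook reaches 3 mm over the cover's edge and has a 45 degree slope on top, met when the cover's underside is 34 mm above the table; pushing both apart takes 7 to 14 N, then the force drops, and they spring in when the underside is 24.5 mm up.
- catch_far (a joint): The same for the catch at the chamber's +x side.
- oil_bottle: Small dropper bottle, 27 mm across, 76 mm tall, origin under its centre; bystander.
- spare_eyepiece: Black eyepiece standing upright, 36 mm across, 47 mm tall, origin under its centre; bystander.
- lens_spray: Small pump spray bottle, 31 mm across, 104 mm tall, origin under its centre; bystander.
- vial_photo: Small brown vial with a white cap, 20 mm across, 50 mm tall, origin under its centre; bystander beside the microscope.. The microscope itself is fixed and tall and stands on the robot's left, from y = 0.3 m outwards, x = 0.38 to 0.87 m: go round it with the arm drawn in.

How it is judged (in metres and radians):
On the way, in this order (a step that is already met when the one before it is completed fails the run):
1. the short cover is lifted clear of the table, at least 35 mm up (height (world z) of cover above 0.035 m), for 0.1 s.
2. the cover is snapped in: in the pocket, below both hooks, both catches sprung back (horizontal distance between cover and chamber_seat below 0.004 m and z of cover in the frame of chamber_seat below 0.0012 m and value of joint each of catch_near, catch_far below 0.0012 m), for 0.1 s.
At the end, for the whole second after the job is handed in: The short cover sits in the chamber's pocket (within 4 mm and 4 degrees), both catches are closed over it (within 1.2 mm), and the fingers, still on the cover, keep the seal pressed down by at least 1.3 mm (about 4 N) through the last second, at rest (horizontal distance between cover and chamber_seat below 0.004 m and z of cover in the frame of chamber_seat below 0 m and angle between the z axis of cover and the z axis of chamber, either way round below 0.07 rad and angle between the x axis of cover and the x axis of chamber, either way round below 0.07 rad and value of joint each of catch_near, catch_far below 0.0012 m and value of joint seal above 0.0013 m and contact force between the fingers and cover above 1 N and linear speed of cover below 0.01 m/s); the arm keeps its last pose, push and grip.
It fails at once if the cover is rammed into the chamber with more than 60 N (contact force between cover and chamber above 60 N).
It fails at once if a bystander (long cover, oil bottle, eyepiece, lens spray, vial) is moved by more than 30 mm (distance of any of cover_long, oil_bottle, spare_eyepiece, lens_spray, vial_photo from where it was at the start of the episode above 0.03 m).
It also fails if it takes over 40 s, if anything falls off the work surface, if the arm or the gripper's body presses on something with over 40 N, if the wrist force passes 120 N, or if a joint passes its speed limit or range.

## Working session

There is one attempt and no reset: what is moved stays moved. The work goes in short steps, Python scripts to look and compute and a shell command to move; the robot and the scene stay as the last step left them, time stands still between calls to the robot, and variables do not carry over. Pictures are saved under pics/ and viewed, at most 10 in all, crops included, and the job is handed in when it is done.

```bash
mkdir -p pics; ls
python3 - <<'E'
from bench import arm
import cv2,numpy as np,pickle
print(arm.read_state())
for n in ["top","side"]:
    d=arm.get_image(n); pickle.dump(d,open(f"pics/{n}0.pkl","wb"))
    cv2.imwrite(f"pics/{n}0.png",d["image"][:,:,::-1])
    print(n,{k:np.round(v,3).tolist() for k,v in d.items() if k!="image"})
E
```

```text
pics
{'clock': 0.0, 'joints': array([-9.62377127e-01,  3.85534253e-01,  6.62388858e-03, -4.82955130e-04,
       -1.19399915e+00, -2.58581066e-01]), 'joint_vel': array([-1.23685141e-04,  1.70009570e-03,  6.14665025e-05, -1.19294526e-03,
       -2.87483004e-04,  4.49087674e-05]), 'joint_efforts': array([ 8.29418022e-04, -3.92292666e+01,  1.88398612e+01,  4.18587416e+00,
       -4.58459413e-03,  7.03123053e-07]), 'position': array([ 214.03890919, -586.64220517,  255.23661144]), 'ee_rot': array([-1.73940610e-01,  9.84755552e-01,  1.05313690e-03, -2.40139101e-04]), 'contact_force': array([ 0.074326  ,  0.41349164, -0.54120063]), 'wrist_torque': array([0.01905965, 0.01495977, 0.04377261]), 'grasp_force': 0.0, 'gripper_width': 85.41652455817348}
top {'fx': 625.079, 'fy': 625.079, 'cx': 324.84, 'cy': 247.443, 'xyz': [380.207, -54.359, 1439.898], 'rotation': [0.713, -0.7, 0.024, -0.035]}
side {'fx': 568.114, 'fy': 568.114, 'cx': 316.568, 'cy': 243.413, 'xyz': [-545.356, -84.315, 633.979], 'rotation': [0.62, -0.593, 0.349, -0.378]}
```

View pics/top0.png

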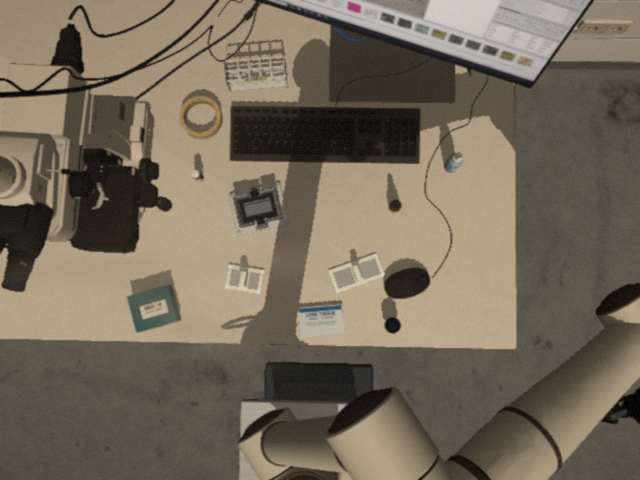

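View pics/side0.png

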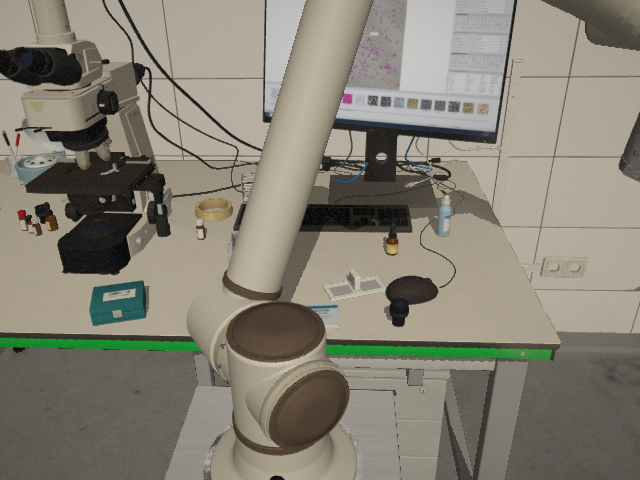

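The top view shows the short cover at about (245,278), the long cover at (357,272) and the chamber at (258,207). The vial is at (197,174), and the arm is well clear on the right. I'll measure the cover and chamber with masks.

```bash
cat > h.py <<'E'
import cv2,numpy as np,pickle
from scipy.spatial.transform import Rotation as R
def ray(d,u,v,z):
    "pixels -> world points on plane at height z (mm)"
    uv=np.column_stack([np.atleast_1d(u),np.atleast_1d(v)]).astype(float)
    c=np.column_stack([(uv[:,0]-d["cx"])/d["fx"],(uv[:,1]-d["cy"])/d["fy"],np.ones(len(uv))])
    rot=np.array(d["rotation"]); M=R.from_quat(rot).as_matrix() if rot.shape==(4,) else rot
    w=c@M.T; o=np.array(d["xyz"])
    return o+w*((z-o[2])/w[:,2])[:,None]
def snap(n,f):
    from bench import arm
    d=arm.get_image(n); pickle.dump(d,open(f"pics/{f}.pkl","wb")); cv2.imwrite(f"pics/{f}.png",d["image"][:,:,::-1]); return d
E
python3 - <<'E'
from h import *
d=pickle.load(open("pics/top0.pkl","rb"))
for n,u,v,z in [("short",245,278,5),("long",357,272,5),("chamber",258,207,40),("vial",197,174,50),("oil",395,205,76),("spray",455,160,104),("eyep",393,325,47),("base",305,470,0)]:
    print(n,ray(d,u,v,z)[0].round())
im=d["image"][190:310,210:410,::-1]
cv2.imwrite("pics/crop0.png",cv2.resize(im,(800,480),interpolation=cv2.INTER_CUBIC))
E
```

```text
short [427. 152.   5.]
long [ 445. -105.    5.]
chamber [587. 122.  40.]
vial [658. 261.  50.]
oil [ 591. -184.   76.]
spray [ 687. -310.  104.]
eyep [ 328. -185.   47.]
base [-1.  5.  0.]
```

View pics/crop0.png

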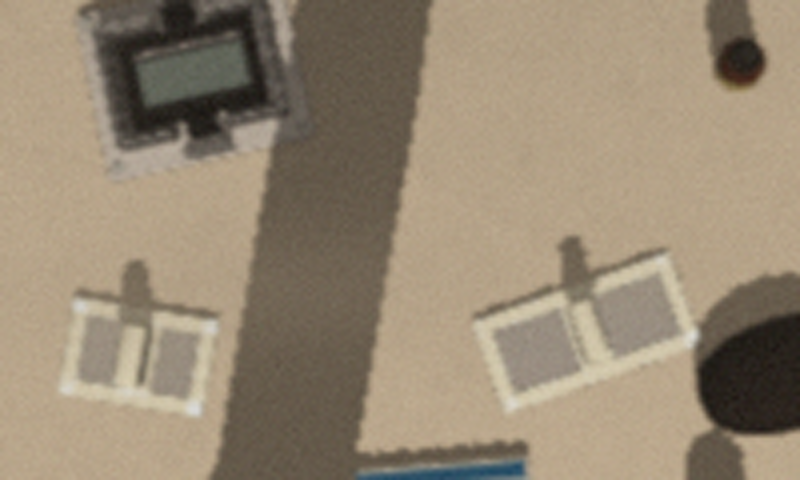

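The crop confirms which cover is which. The short cover's bar is at crop (130,355), and its plate is turned about 10° one way. The chamber at crop (195,80) is turned about 17° the other way. I'll move above the cover and use the wrist camera.

```bash
python3 -m pendant '[[-0.031,0.0275,0,0,0,2.5,0.085],[-0.031,0.0275,0,0,0,0,0.085],[-0.031,0.0275,0,0,0,0,0.085],[-0.031,0.0275,0,0,0,0,0.085],[-0.031,0.0275,0,0,0,0,0.085],[-0.031,0.0275,0,0,0,0,0.085],[-0.031,0.0275,0,0,0,0,0.085],[-0.031,0.0275,0,0,0,0,0.085],[-0.031,0.0275,0,0,0,0,0.085],[-0.031,0.0275,0,0,0,0,0.085],[-0.031,0.0275,0,0,0,0,0.085],[-0.031,0.0275,0,0,0,0,0.085]]'
```

```text
clock: 1.3
position: [468.2, -157.8, 256.1]
ee_rot: [-0.153, 0.988, 0.0, -0.0]
contact_force: [0.7, 0.1, 0.2]
gripper_width: 84.7
grasp_force: 0.0
```

```bash
python3 -m pendant '[[-0.007,0.0385,0,0,0,0,0.085],[-0.007,0.0385,0,0,0,0,0.085],[-0.007,0.0385,0,0,0,0,0.085],[-0.007,0.0385,0,0,0,0,0.085],[-0.007,0.0385,0,0,0,0,0.085],[-0.007,0.0385,0,0,0,0,0.085],[-0.007,0.0385,0,0,0,0,0.085],[-0.007,0.0385,0,0,0,0,0.085],[0,0,0,0,0,6.9,0.085],[0,0,0,0,0,6.9,0.085],[0,0,0,0,0,6.9,0.085],[0,0,0,0,0,6.9,0.085]]'
python3 - <<'E'
from h import *
from bench import arm
d=snap("wrist","w1"); s=arm.read_state()
print(s["position"],s["ee_rot"],d["xyz"],d["rotation"],s["joints"])
E
```

```text
clock: 2.5
position: [428.1, 151.2, 255.9]
ee_rot: [0.09, 0.996, -0.0, -0.0]
contact_force: [-0.2, -1.0, -0.5]
gripper_width: 84.9
grasp_force: 0.0
[428.0926504  151.07177686 255.9277347 ] [ 9.15790656e-02  9.95797700e-01 -2.24638019e-04 -4.05131822e-04] [354.78691415 164.77496258 372.89736785] [0.75984912 0.63320926 0.09408254 0.11324236] [ 6.98800392e-01  9.02952564e-02 -3.89039622e-01 -2.92667487e-04
 -1.09235078e+00 -2.45287700e+00]
```

View pics/w1.png

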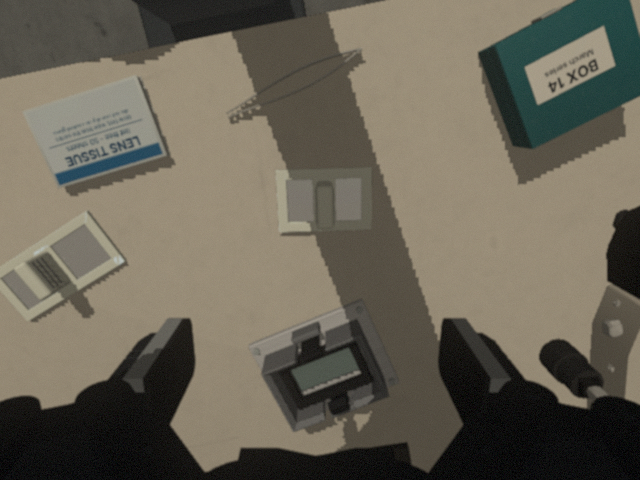

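The wrist view shows the short cover at (324,200), mostly in shadow, the chamber at (323,365) and the long cover at (62,265). I'll enlarge the cover and chamber together to pick corners and print colours.

Run:
```python
from h import *
d=pickle.load(open("pics/w1.pkl","rb")); im=d["image"][:,:,::-1]
a=cv2.resize(im[155:245,265:385],None,fx=3.3,fy=3.3,interpolation=cv2.INTER_CUBIC)
b=cv2.resize(im[290:440,242:404],None,fx=4,fy=4,interpolation=cv2.INTER_CUBIC)[:600]
g=cv2.cvtColor(im,cv2.COLOR_BGR2GRAY);s=cv2.cvtColor(im,cv2.COLOR_BGR2HSV)[:,:,1]
print("row176",[(u,int(g[176,u]),int(s[176,u])) for u in range(268,384,4)])
print("col345",[(v,int(g[v,345]),int(s[v,345])) for v in range(160,242,2)])
cv2.imwrite("pics/b1.png",b)
cv2.imwrite("pics/a1.png",a)
```

```text
row176 [(268, 142, 56), (272, 143, 51), (276, 157, 39), (280, 164, 41), (284, 160, 39), (288, 140, 44), (292, 98, 40), (296, 97, 48), (300, 95, 46), (304, 97, 39), (308, 95, 42), (312, 95, 43), (316, 93, 42), (320, 95, 42), (324, 95, 36), (328, 94, 46), (332, 98, 38), (336, 95, 44), (340, 92, 50), (344, 97, 43), (348, 96, 38), (352, 95, 41), (356, 96, 43), (360, 96, 43), (364, 95, 36), (368, 94, 44), (372, 79, 54), (376, 81, 61), (380, 77, 55)]
col345 [(160, 78, 56), (162, 77, 55), (164, 80, 53), (166, 81, 56), (168, 83, 44), (170, 97, 45), (172, 97, 40), (174, 94, 46), (176, 93, 45), (178, 99, 37), (180, 116, 32), (182, 119, 27), (184, 119, 27), (186, 117, 28), (188, 118, 33), (190, 118, 29), (192, 114, 30), (194, 116, 30), (196, 117, 36), (198, 115, 22), (200, 116, 32), (202, 117, 25), (204, 120, 33), (206, 116, 30), (208, 118, 31), (210, 114, 36), (212, 116, 32), (214, 113, 30), (216, 116, 32), (218, 117, 36), (220, 100, 39), (222, 94, 44), (224, 92, 49), (226, 92, 45), (228, 92, 38), (230, 83, 52), (232, 80, 53), (234, 80, 45), (236, 78, 61), (238, 82, 52), (240, 81, 61)]
```

View pics/b1.png

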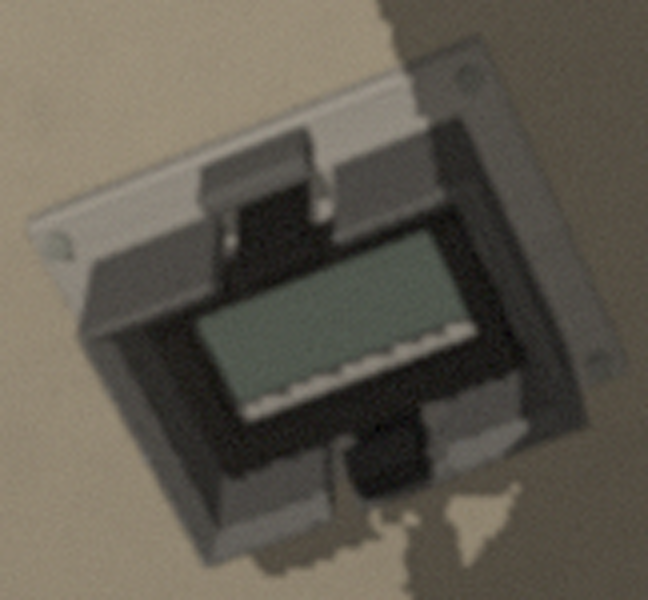

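The chamber close-up shows three base screws at crop (60,245), (470,78) and (600,365). The rim's outer corners are at about (80,335), (205,565) and (585,425). Next I'll compute both poses.

Run:
```python
from h import *
d=pickle.load(open("pics/w1.pkl","rb")); im=d["image"][:,:,::-1]
t=pickle.load(open("pics/top0.pkl","rb"))
P=lambda x,y,z:ray(d,242+(x-1.5)/4,290+(y-1.5)/4,z)[0][:2]
ang=lambda v:np.degrees(np.arctan2(v[1],v[0]))%180
TL,TR,BR=P(60,245,9),P(470,78,9),P(600,365,9)
print("screws ctr",(TL+BR)/2,"yaw y",ang(TR-TL),"x",ang(BR-TR),np.linalg.norm(TR-TL),np.linalg.norm(BR-TR))
a,b,c=P(80,335,40.5),P(205,565,40.5),P(585,425,40.5)
print("rim ctr",(a+c)/2,"yaw y",ang(c-b),"x",ang(b-a),np.linalg.norm(c-b),np.linalg.norm(b-a))
g=cv2.GaussianBlur(cv2.cvtColor(im,cv2.COLOR_BGR2GRAY),(3,3),0).astype(float)
# bottom (far,+x) & top edge in shadow, right edge; subpixel threshold 88
def cross(seg,thr):
    i=np.where((seg[:-1]-thr)*(seg[1:]-thr)<0)[0][0]; return i+(seg[i]-thr)/(seg[i]-seg[i+1])
us=np.arange(335,366); top=np.array([160+cross(g[160:178,u],88) for u in us]); bot=np.array([240-cross(g[240:222:-1,u],88) for u in us])
vs=np.arange(174,226); rt=np.array([382-cross(g[v,382:362:-1],88) for v in vs])
ft,fb,fr=np.polyfit(us,top,1),np.polyfit(us,bot,1),np.polyfit(vs,rt,1); print(ft,fb,fr)
sol=lambda f:(lambda u:(u,np.polyval(f,u)))(np.polyval(fr,np.polyval(f,370.5)))
for z in (0,5):
    A=ray(d,*sol(ft),z)[0][:2];B=ray(d,*sol(fb),z)[0][:2]
    y1=ray(d,[335,365],np.polyval(fb,[335,365]),z)[:,:2]
    print(z,"right corners",A,B,np.linalg.norm(A-B),"x ang",ang(B-A),"y ang",ang(y1[1]-y1[0]))
# left edge lit
vs=np.arange(176,230,3); print([round(282-cross(-g[v,283:265:-1],-150)+1,1) if (g[v,265:283]>150).any() else None for v in vs])
# left/right plate corners in top view for check
C=ray(t,210+np.array([78,217,197,65])/4-.4,190+np.array([298,322,410,387])/4-.4,5)[:,:2]; print("top cover",C.mean(0),ang(C[0]-C[1]))
bt=ray(d,324.5,203,39)[0]; print("bar top",bt)
```

```text
screws ctr [588.64212041 130.44972761] yaw y 103.96633330630159 x 13.493070641437212 108.55391841775865 86.11368805638806
rim ctr [587.79003608 130.35245679] yaw y 103.45910219173719 x 13.065538270007853 96.83534940738534 68.80927073273165Traceback (most recent call last):
  File "<stdin>", line 14, in <module>
  File "<stdin>", line 13, in cross
IndexError: index 0 is out of bounds for axis 0 with size 0
```

View pics/a1.png

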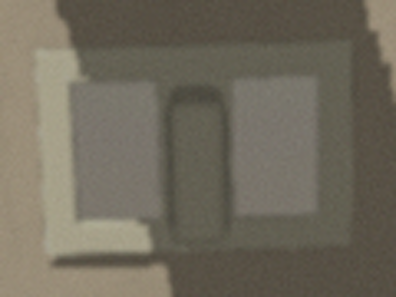

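The close-up shows the plate corners at crop (36,50), (352,40), (350,243) and (45,258), with the bar between x = 170 and 228.

Run:
```python
from h import *
d=pickle.load(open("pics/w1.pkl","rb"));t=pickle.load(open("pics/top0.pkl","rb"))
ang=lambda v:np.degrees(np.arctan2(v[1],v[0]))%180
W=lambda L,z:ray(d,265+(np.array(L)[:,0]-1.2)/3.3,155+(np.array(L)[:,1]-1.2)/3.3,z)[:,:2]
T=lambda L,z:ray(t,210+(np.array(L)[:,0]-1.5)/4,190+(np.array(L)[:,1]-1.5)/4,z)[:,:2]
def rep(n,C): print(n,C.mean(0).round(1),"y",ang(C[1]-C[0]).round(1),ang(C[2]-C[3]).round(1),"x",ang(C[3]-C[0]).round(1),ang(C[2]-C[1]).round(1),[np.linalg.norm(C[i]-C[i-1]).round(1) for i in range(4)])
rep("wrist plate",W([(36,50),(352,40),(350,243),(45,255)],5))
rep("wrist windows",W([(70,83),(318,77),(318,213),(77,220)],5))
rep("wrist bar",W([(172,90),(224,90),(227,243),(176,245)],39))
rep("top plate",T([(78,298),(217,322),(197,410),(65,387)],5))
rep("top chamber glass",T([(137,75),(245,42),(252,85),(147,108)],10))
C=T([(80,12),(118,178),(305,130)],8); print("top base",(C[0]+C[2])/2)
print("top chamber base via corner118",C)
```

```text
wrist plate [425.3 158.6] y 81.4 81.9 x 170.5 171.2 [np.float64(55.7), np.float64(82.8), np.float64(54.9), np.float64(83.5)]
wrist windows [425.3 158.6] y 81.0 81.3 x 171.3 171.4 [np.float64(37.2), np.float64(65.5), np.float64(36.8), np.float64(65.5)]
wrist bar [423.6 159.3] y 79.6 81.9 x 171.1 171.4 [np.float64(38.5), np.float64(12.5), np.float64(38.0), np.float64(12.7)]
top plate [426.3 153.5] y 81.3 81.2 x 173.5 168.7 [np.float64(51.6), np.float64(81.5), np.float64(51.7), np.float64(77.2)]
top chamber glass [586.5 125.1] y 108.1 103.4 x 18.4 10.6 [np.float64(20.2), np.float64(65.3), np.float64(25.4), np.float64(62.1)]
top base [590.59574699 127.22589442]
top chamber base via corner118 [[623.96346185 193.41487431]
 [527.51753171 168.37233386]
 [557.22803213  61.03691452]]
```

Run:
```python
from h import *
d=pickle.load(open("pics/w1.pkl","rb")); print(d["cx"],d["cy"],d["fx"])
p=np.array([428.09,151.07,255.93]); M=R.from_quat([.0915791,.9957977,-.000225,-.000405]).as_matrix()
Q=ray(d,[191.5,440.5,192,441],[320,318,360,360],242)
print(((Q-p)@M).round(1)); rot=np.array(d["rotation"]); print((M.T@R.from_quat(rot).as_matrix()).round(4))
```

```text
316.24861914685334 244.7820948669768 421.36103262615126
[[  7.6 -42.7  14. ]
 [  8.6  42.8  13.9]
 [ -8.1 -43.8  13.9]
 [ -7.8  44.4  13.9]]
[[ 2.000e-03 -9.564e-01 -2.920e-01]
 [ 1.000e+00  1.900e-03  7.000e-04]
 [-1.000e-04 -2.920e-01  9.564e-01]]
```

```bash
python3 -m pendant '[[0.003,0.0055,0.045,0,0,-1.8,0.085],[0,0,0.045,0,0,0,0.085],[0,0,0.045,0,0,0,0.085],[0,0,0,0,0,0,0.085],[0,0,0,0,0,0,0.085]]'
python3 - <<'E'
from h import *
from bench import arm
d=snap("wrist","w2"); s=arm.read_state(); print(s["position"],s["ee_rot"])
pickle.dump(s,open("pics/s2.pkl","wb"))
E
```

```text
clock: 3.05
position: [426.9, 157.1, 121.7]
ee_rot: [0.071, 0.997, -0.001, -0.0]
contact_force: [-0.0, -0.6, 1.3]
gripper_width: 85.0
grasp_force: 0.0
[427.69532711 157.79911176 122.95825681] [7.11994265e-02 9.97461183e-01 6.38650084e-04 1.19276027e-03]
```

View pics/w2.png

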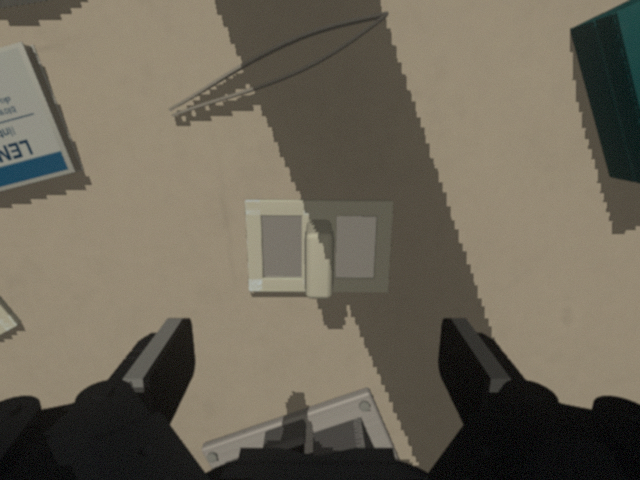

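The cover now sits centred between the fingers. Its plate corners are about (246,200), (393,201), (389,292) and (250,294), and the bar top is about u 306–331, v 236–297.

Run:
```python
from h import *
d=pickle.load(open("pics/w2.pkl","rb"));s=pickle.load(open("pics/s2.pkl","rb"))
M=R.from_quat(s["ee_rot"]).as_matrix(); p=s["position"]
ang=lambda v:np.degrees(np.arctan2(v[1],v[0]))%180
for n,L,z in [("plate",[(246,200),(393,201),(389,292),(250,294)],5),("win",[(261,215),(378,216),(375,277),(263,278)],5),("bar",[(306,236),(331,236),(331,297),(306,297)],39)]:
    L=np.array(L);C=ray(d,L[:,0],L[:,1],z);c=C.mean(0)
    print(n,c.round(1),"tool",((c-p)@M).round(1),"y",ang((C[1]-C[0]+C[2]-C[3])[:2]).round(1),"x",ang((C[3]-C[0]+C[2]-C[1])[:2]).round(1),[np.linalg.norm(C[i]-C[i-1]).round(1) for i in range(4)])
print("tool y",ang(M[:2,1]), "fit scr",ray(d,[365],[407],9))
```

```text
plate [426.  159.1   5. ] tool [  2.2   0.9 118. ] y 82.0 x 171.9 [np.float64(57.2), np.float64(82.6), np.float64(55.3), np.float64(83.5)]
win [425.3 159.1   5. ] tool [  2.8   0.7 118. ] y 81.8 x 171.4 [np.float64(38.3), np.float64(66.4), np.float64(37.1), np.float64(66.5)]
bar [425.2 158.5  39. ] tool [ 2.8  0.2 84. ] y 81.8 x 171.9 [np.float64(32.6), np.float64(12.3), np.float64(32.6), np.float64(12.9)]
tool y 81.83432476443271 fit scr [[535.22113464 173.21401632   9.        ]]
```

```bash
python3 -m pendant '[[0.0026,0.0005,0.04,0,0,0,0.085],[0,0,0.03,0,0,0,0.085],[0,0,0.017,0,0,0,0.085],[0,0,0,0,0,0,0.085],[0,0,0,0,0,0,0.085]]'; python3 -m pendant '[[0,0,0,0,0,0,0.0],[0,0,0,0,0,0,0.0],[0,0,0,0,0,0,0.0],[0,0,0,0,0,0,0.0],[0,0,0,0,0,0,0.0],[0,0,0,0,0,0,0],[0,0,0,0,0,0,0]]'
```

```text
clock: 3.6
position: [425.5, 159.1, 36.2]
ee_rot: [0.072, 0.997, 0.001, 0.002]
contact_force: [0.1, 1.2, 0.7]
gripper_width: 85.1
grasp_force: 0.0
clock: 4.3
position: [424.2, 158.1, 34.7]
ee_rot: [0.072, 0.997, 0.0, 0.0]
contact_force: [-1.3, -0.3, 6.6]
gripper_width: 12.7
grasp_force: 59.3
```

```bash
python3 -m pendant '[[0,0,-0.01,0,0,0,0],[0,0,-0.025,0,0,0,0],[0,0,-0.035,0,0,0,0],[0,0,-0.03,0,0,0,0],[0,0,0,0,0,-7.2,0],[0,0,0,0,0,-7.3,0],[0,0,0,0,0,-7.3,0],[0,0,0,0,0,0,0],[0,0,0,0,0,0,0]]'
python3 - <<'E'
from h import *
from bench import arm
s=arm.read_state(); M=R.from_quat(s["ee_rot"]).as_matrix(); p=s["position"]
print(p,np.degrees(np.arctan2(M[1,1],M[0,1])),((np.array([588.2,130.4,0])-p)@M),M[:,2])
E
```

```text
clock: 5.2
position: [423.7, 157.7, 134.4]
ee_rot: [-0.117, 0.993, -0.0, -0.0]
contact_force: [0.9, -0.0, 0.3]
gripper_width: 13.3
grasp_force: 58.4
[423.74014407 157.74205429 134.36887097] 103.38281671346317 [-153.70659072  -64.65917822  134.32460784] [-2.87677573e-04 -1.11721071e-04 -9.99999952e-01]
```

Run:
```python
from h import *
d=pickle.load(open("pics/w2.pkl","rb"))
Q=ray(d,[365,212],[407,456],9)[:,:2]; print(Q, np.linalg.norm(Q[0]-Q[1]))
v=Q[0]-Q[1]; v/=np.linalg.norm(v); x=np.array([v[1],-v[0]]); print("ctr",Q.mean(0)+43*x, np.degrees(np.arctan2(v[1],v[0])))
snap("wrist","w3")
```

```text
[[535.22113464 173.21401632]
 [559.43048941  67.02952482]] 108.90931591807043
ctr [589.24998624 129.68020224] 102.84351903068442
```

View pics/w3.png

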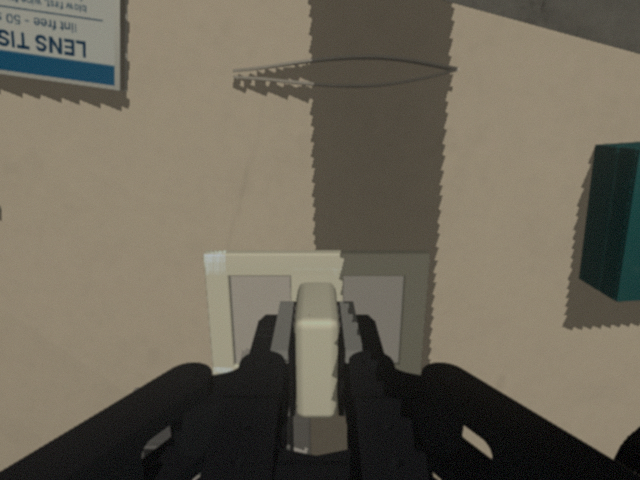

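The held cover looks square in the grip. The plate's near edge runs along v≈252 from u=205 to 430, so I can use it to get the in-hand offset.

Run:
```python
from h import *
from bench import arm
d=pickle.load(open("pics/w3.pkl","rb"));s=arm.read_state(); M=R.from_quat(s["ee_rot"]).as_matrix(); p=s["position"]
im=cv2.cvtColor(d["image"],cv2.COLOR_RGB2GRAY).astype(int)
for u in (225,260,300,380,420): print(u,[int(x) for x in im[246:260,u]])
for z in (99.7,104.7): print(((ray(d,[205,318,431],[252,252,252],z)-p)@M).round(1).tolist())
print(p,((np.array([588.7,130.1,0])-p)@M))
```

```text
225 [136, 134, 134, 138, 150, 161, 164, 163, 168, 166, 162, 161, 161, 161]
260 [140, 136, 136, 137, 134, 133, 140, 155, 160, 163, 154, 154, 152, 153]
300 [134, 138, 136, 134, 133, 135, 138, 157, 162, 161, 155, 153, 149, 151]
380 [74, 77, 77, 73, 70, 75, 73, 79, 83, 92, 90, 88, 88, 89]
420 [75, 77, 77, 75, 74, 72, 74, 78, 86, 89, 89, 93, 91, 88]
[[25.5, -41.9, 34.6], [25.4, 0.9, 34.6], [25.3, 43.6, 34.6]]
[[27.1, -40.5, 29.6], [27.0, 0.8, 29.6], [27.0, 42.2, 29.6]]
[423.78019749 157.77654077 134.30074789] [-154.05676195  -65.14778386  134.25164212]
```

```bash
python3 -m pendant '[[-0.0304,-0.0131,0,0,0,0,0],[-0.0304,-0.0131,0,0,0,0,0],[-0.0304,-0.0131,0,0,0,0,0],[-0.0304,-0.0131,0,0,0,0,0],[-0.0304,-0.0131,0,0,0,0,0],[0,0,0.03,0,0,0,0],[0,0,0.02,0,0,0,0],[0,0,0,0,0,0,0],[0,0,0,0,0,0,0],[0,0,0,0,0,0,0]]'
python3 - <<'E'
from h import *
from bench import arm
s=arm.read_state(); M=R.from_quat(s["ee_rot"]).as_matrix(); p=s["position"]
print(p,np.degrees(np.arctan2(M[1,1],M[0,1])),((np.array([588.7,130.1,0])-p)@M),s["contact_force"])
d=snap("top","t1"); im=d["image"][:,:,::-1]; cv2.imwrite("pics/t1c.png",cv2.resize(im[160:250,200:320],(800,600),interpolation=cv2.INTER_CUBIC))
snap("wrist","w4")
E
```

```text
clock: 6.25
position: [587.8, 130.3, 85.7]
ee_rot: [-0.118, 0.993, 0.0, 0.001]
contact_force: [-0.6, -0.0, -0.2]
gripper_width: 13.2
grasp_force: 58.5
[587.83970364 130.2980783   85.69344425] 103.55209487037756 [-0.58163431 -0.41069161 85.6950335 ] [-0.62957751 -0.0100224  -0.23089168]
```

View pics/w4.png

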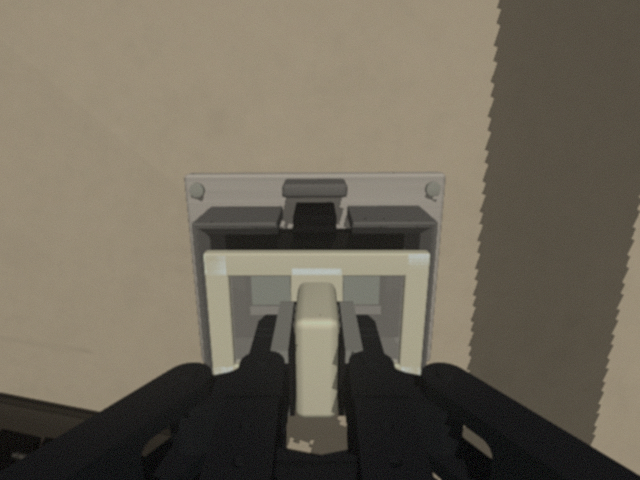

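The wrist view shows the cover square over the chamber. The screws are at (197,189) and (432,189), the base's near edge is at v≈175, and the plate spans u 205–430.

Run:
```python
from h import *
from bench import arm
d=pickle.load(open("pics/w4.pkl","rb"));s=arm.read_state(); M=R.from_quat(s["ee_rot"]).as_matrix(); p=s["position"]
f=lambda u,v,z:((ray(d,u,v,z)-p)@M).round(1)[:,:2].tolist()
print("screws",f([197,432],[189,189],9)); print("base corners z8",f([186,444],[175,175],8),"z0",f([186,444],[175,175],0))
print("rim near edge",f([199,278,350,434],[224,224,224,222],40.5))
print("hook catch",f([283,347],[196,196],40))
z=p[2]-34.7; print("plate",f([205,430],[252.7,252.7],z),f([205,430],[255,255],z+5))
```

```text
screws [[42.3, -54.9], [42.1, 53.7]]
base corners z8 [[48.6, -59.7], [48.4, 59.0]] z0 [[47.5, -62.1], [47.4, 61.4]]
rim near edge [[33.5, -46.3], [33.5, -15.0], [33.5, 13.6], [34.2, 46.8]]
hook catch [[44.6, -12.8], [44.6, 12.2]]
plate [[25.0, -41.9], [24.9, 43.2]] [[25.8, -40.6], [25.7, 41.9]]
```

```bash
python3 -m pendant '[[0.0013,-0.0009,0,0,0,0,0],[0,0,0.004,0,0,0,0],[0,0,0.004,0,0,0,0],[0,0,0.003,0,0,0,0],[0,0,0.002,0,0,0,0],[0,0,0,0,0,0,0]]';python3 -m pendant '[[0,0,0.001,0,0,0,0],[0,0,0.001,0,0,0,0],[0,0,0,0,0,0,0]]'
```

```text
clock: 6.95
position: [586.3, 128.7, 71.1]
ee_rot: [-0.118, 0.993, -0.0, 0.0]
contact_force: [0.4, -0.2, -1.3]
gripper_width: 13.2
grasp_force: 58.4
clock: 7.25
position: [586.4, 128.8, 69.4]
ee_rot: [-0.118, 0.993, 0.0, 0.0]
contact_force: [1.5, 0.5, -0.5]
gripper_width: 12.8
grasp_force: 58.6
```

```bash
python3 -m pendant '[[0,0,0.001,0,0,0,0],[0,0,0.001,0,0,0,0],[0,0,0,0,0,0,0]]';python3 -m pendant '[[0,0,0.001,0,0,0,0],[0,0,0.001,0,0,0,0],[0,0,0,0,0,0,0]]';python3 -m pendant '[[0,0,0.001,0,0,0,0],[0,0,0.001,0,0,0,0],[0,0,0,0,0,0,0]]'
```

```text
clock: 7.55
position: [586.7, 128.9, 67.9]
ee_rot: [-0.118, 0.993, 0.0, 0.001]
contact_force: [1.5, 0.6, 1.8]
gripper_width: 13.2
grasp_force: 59.1
clock: 7.85
position: [587.0, 129.0, 66.6]
ee_rot: [-0.118, 0.993, 0.0, 0.001]
contact_force: [1.4, 1.3, 7.4]
gripper_width: 13.0
grasp_force: 59.8
clock: 8.15
position: [587.5, 129.1, 65.7]
ee_rot: [-0.119, 0.993, 0.0, 0.002]
contact_force: [-1.1, -0.2, 10.4]
gripper_width: 13.1
grasp_force: 60.6
```

```bash
python3 -m pendant '[[0,0,0.001,0,0,0,0],[0,0,0.001,0,0,0,0],[0,0,0,0,0,0,0]]';python3 -m pendant '[[0,0,0.001,0,0,0,0],[0,0,0.001,0,0,0,0],[0,0,0,0,0,0,0]]'; python3 -m pendant '[[0,0,0.001,0,0,0,0],[0,0,0.001,0,0,0,0],[0,0,0,0,0,0,0]]'
```

```text
clock: 8.45
position: [586.7, 128.9, 63.1]
ee_rot: [-0.118, 0.993, 0.0, 0.001]
contact_force: [1.5, 0.3, 2.0]
gripper_width: 13.0
grasp_force: 59.1
clock: 8.75
position: [586.3, 128.8, 58.6]
ee_rot: [-0.118, 0.993, 0.0, 0.0]
contact_force: [3.3, 2.0, -1.0]
gripper_width: 13.1
grasp_force: 59.2
clock: 9.05
position: [586.3, 128.8, 57.4]
ee_rot: [-0.118, 0.993, 0.0, 0.0]
contact_force: [3.0, 0.9, 1.6]
gripper_width: 13.2
grasp_force: 59.6
```

```bash
python3 -m pendant '[[0,0,0.001,0,0,0,0],[0,0,0.001,0,0,0,0],[0,0,0,0,0,0,0]]';python3 -m pendant '[[0,0,0.001,0,0,0,0],[0,0,0.001,0,0,0,0],[0,0,0,0,0,0,0],[0,0,0,0,0,0,0]]'; python3 -m pendant '[[0,0,0.001,0,0,0,0],[0,0,0,0,0,0,0],[0,0,0,0,0,0,0]]'
```

```text
clock: 9.35
position: [586.3, 128.8, 56.1]
ee_rot: [-0.118, 0.993, 0.0, 0.0]
contact_force: [1.6, 0.9, 5.7]
gripper_width: 13.3
grasp_force: 60.2
clock: 9.75
position: [586.3, 128.8, 54.9]
ee_rot: [-0.118, 0.993, 0.0, 0.001]
contact_force: [0.3, 1.9, 8.9]
gripper_width: 12.7
grasp_force: 60.8
clock: 10.05
position: [586.3, 128.8, 54.3]
ee_rot: [-0.118, 0.993, 0.0, 0.001]
contact_force: [-1.0, 1.2, 10.9]
gripper_width: 13.1
grasp_force: 61.1
```

The force rises about 3 N per mm, which matches the seal alone. I'll take one last look to check the catches.

Run:
```python
from h import *
d=snap("wrist","w5"); im=d["image"][:,:,::-1]
cv2.imwrite("pics/w5c.png",cv2.resize(im[150:400,160:480],(800,600),interpolation=cv2.INTER_CUBIC))
```

```text
(no output)
```

View pics/w5c.png

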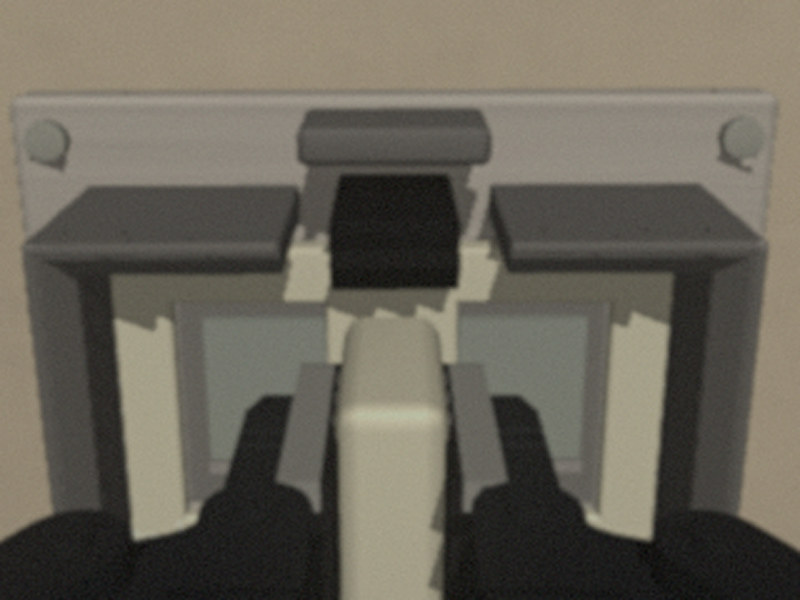

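The near hook at crop (395,285) lies over the plate edge, and the cover sits square and level below the rim. The catch force peaked and then dropped fully, leaving only the seal's rise, so both catches should be closed.

```bash
python3 -m pendant '[[0,0,0,0,0,0,0],[0,0,0,0,0,0,0],[0,0,0,0,0,0,0]]'; python3 -c "
from bench import arm
print(arm.job_done())"
```

```text
clock: 10.4
position: [586.3, 128.8, 54.2]
ee_rot: [-0.118, 0.993, -0.0, 0.001]
contact_force: [-1.2, 1.0, 12.4]
gripper_width: 13.1
grasp_force: 61.1
the job is handed in; nothing more can be done
None
```

I handed the job in at 10.4 s with the short cover snapped into the chamber and the fingers still pressing it onto its seal with about 12 N; I saw the near catch closed, but inferred the far one only from the force dropping after the snap, and the hand-in returned no verdict.

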